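Tuck the drain cover under the lap and hold it flat

ROBOT

A 6-joint arm with a two-finger parallel gripper is mounted at the origin on the work surface. World frame = base frame: x ahead of the robot, y to its left, z up, the work surface at z = 0. Lengths are in mm, angles in rad, forces in N, time in s.
With the tool pointing down it reaches from about 400 to 925 mm from the base axis. Payload 12.5 kg.
Tool frame: the origin (TCP) lies at the very end of the fingers, on their centre line; the grasp point (between the pads) lies 19 mm behind it; x points along the fingers, y is the direction in which the jaws open and shut, and the axes are right-handed (so a half turn about x gives the same grasp; the last joint's range is limited). The gripper opens to 95 mm and grips with 3 to 60 N. Pads are 20 mm wide; open, the fingers measure 119 mm over their backs; the gripper's body (75 mm by 180 mm) begins 59 mm behind the grasp point.
Start: joints at [-1.221, 0.491, 1.559, -0, 1.092, -0.106], TCP at [275.137, -561.201, 214.661] pointing down, gripper open.
Joint ranges: [-3.1, 3.1], [-0.84, 2.19], [0.05, 2.79], [-1.13, 4.28], [0.06, 2.93], [-2.69, 2.69]. Speed limits (rad/s): [2.22, 2.22, 2.79, 3.14, 3.14, 3.14].

INTERFACE

Orientations are given as [roll, pitch, yaw] about the fixed x, y, z axes, in that order (R = Rz(yaw) Ry(pitch) Rx(roll)).
In Python, from rig import r, cams gives the robot as it stands. The module is installed in compiled form; this text tells all that it offers.
- The arm moves only by the tool move_arm, never from a script. Its argument "motion" is a list of rows, each an object with "linear": the shift along the tool's x, y, z in mm, a list of three; "turn": the turn, a rotation vector about the tool's x, y, z in degrees, a list of three; "grip": the closure, from -1 (fully open) to 1 (shut). In form: [{"linear": [x, y, z], "turn": [ax, ay, az], "grip": grip}, ...]. A call has 1 to 10 rows; each row shifts and turns the commanded pose from where the row before left it, along the tool's axes as they then stand; what a row does not reach is not made up. A row lasts 1/8 s, in which the tool goes at most 62.5 mm and 10.7 degrees, less where a joint would pass 70% of its speed; a pose out of reach is approached as far as the arm can. A call with a gripper value outside its range is refused whole. The fingers move at their own pace and stop on an object; "grip_force" is the grip in N (left out, the last holds). Time passes only in rows, so rows that do not move let the fingers close. It gives the time, the measured TCP pose, the force and the opening at its end, in the units of the state.
- r.get_obs(): the state, without advancing time (a new reading comes with each control period).
- cams.capture(name): name is "scene" or "top" or "wrist"; returns the picture (480x640x3 uint8, red, green, blue); there is no depth.
- cams.camera_info(name): a dict with "camera_matrix" (3x3 intrinsics, pixels), "rvec" (rotation vector, rad) and "tvec" (3), from world to camera coordinates, as OpenCV has them. Camera axes: x right, y down, z forward; pixel columns grow to the right and rows downward; lengths in mm; the calibration is good to about 2 mm. The wrist camera is an equidistant fisheye: a pixel r from the principal point sees the ray r / f radians off the axis. A picture is of the moment at which its call begins: read the wrist's pose just before it. camera_info takes no time and is no camera call; for the wrist camera it gives the pose at the moment of the call.
- r.finish_job(): hands the job in, once; it reports no verdict.
The state is a dict: "clock": time; "qpos": joint angles; "joint_velocities": joint speeds; "joint_torque": joint torques, N m; "tcp_pos": TCP position; "orientation": TCP orientation; "contact_force": force on the tool from outside, world axes, zero at the start; "ft_torque": the same for the moment, N m; "grip_width": finger opening in mm.
Only numpy, scipy, OpenCV 4.12 (cv2) and the standard library are available. Lean on these libraries where they do the work, as an engineer would, in place of code of your own. Each camera call takes 0.05 s, during which the arm holds its last target.

TASK

Refit the violet drain cover on the clean bench: slide its long front edge all the way under the orange-lipped lap of the trough without lifting the lap, then press the cover down flat against its sprung seat, flush with the trough's rim. Finish while still holding it pressed down, do not let go; leave the green cool box, the tube rack and the bottle where they stand.

Things in the scene. Friction and masses are not known exactly. Their poses are not given: they have to be found in the camera images.
- cover: loose violet plate, 0.2 to 0.4 kg, flat on the bench: 140 x 160 x 4 mm, x -55 (rear) to +85 (front edge, goes under the lap), y -80 to 80. Black grip rib on it 14 mm thick (x), 70 long (y), centred at x = y = 0, from z 4 to 38 mm. Rear flange 6 mm wide, up to z 12. Origin: underside, below the rib's middle; z up, x from rib to front edge
- trough: fixed low frame 250 x 206 mm. Origin at bench height; when home the cover's origin is straight above it with axes parallel. Recess for the cover: x -65 (rim) to +87 mm (back stop, under the lap), y -88 to 88. Rims 20 mm high; sides beyond x = 62 are 33 high. The cover slides in above the rims and sinks between them, flush, only when home
- seat (a joint): how far the black sprung seat in the recess is pressed down, m: 0 up, 0.006 fully down (hard stop). It holds the cover's underside 22 mm above the bench when up, 16 mm when down. Needs 5 N to start sinking, 11 N fully down, the cover's weight included (which alone does not sink it)
- lap (a joint): opening of the hinged pale lap plate over the trough's +x end, rad: 0 lying down, grows as its orange edge is lifted; hinge along trough y at x = 156, z = 33 mm. Lies by its own weight only (1 N at the edge lifts it)
- lap_edge (a point): middle of the lap plate's lower edge, at trough x = 60, y = 0, z = 33 mm (11 mm above the raised seat); the plate's underside is level from here towards trough +x, and its orange lip turns up from here to z = 41 mm at trough x = 52. Home, the cover reaches 25 mm past it
- cool_box: bystander: lime green box 80 x 110 x 55 mm with tube caps in its top, origin at centre of underside
- tube_rack: bystander: magenta tube rack 180 (x) x 36 (y) x 45 mm, origin at centre of underside
- reagent_bottle: bystander: amber jar with blue cap, diameter 64, height 130 mm, origin at centre of underside
Mind the look-alikes: they are no part of the job. There is more than one size of the cover; the job needs the middle-sized.

How it is judged (in metres and radians):
On the way:
1. the cover's front edge is tucked under the lap, which stays down (x of cover in the frame of trough between -0.012 and 0.006 m and y of cover in the frame of trough between -0.01 and 0.01 m and angle between the x axis of cover and the x axis of trough, either way round below 0.1 rad and angle between cover's own z axis and vertical below 0.06 rad and z of cover in the frame of trough below 0.03 m and value of joint lap below 0.05 rad), for 0.2 s.
At the end, for the whole second after the job is handed in: Cover home in the trough (at most 12 mm short, 10 mm sideways, 0.10 rad yaw, 0.06 rad tilt), edge under the lap; lap below 0.03 rad; fingers touching the cover and holding it down: seat over 4.2 mm down, cover underside below 18.2 mm; cover still (x of cover in the frame of trough between -0.012 and 0.006 m and y of cover in the frame of trough between -0.01 and 0.01 m and angle between the x axis of cover and the x axis of trough, either way round below 0.1 rad and angle between cover's own z axis and vertical below 0.06 rad and value of joint seat above 0.0042 m and z of cover in the frame of trough below 0.0182 m and value of joint lap below 0.03 rad and contact force between the fingers and cover above 1 N and linear speed of cover below 0.02 m/s); the arm keeps its last pose, push and grip.
It fails at once if the lap was lifted (more than 0.06 rad, about 6 mm at its edge) (value of joint lap above 0.06 rad).
It fails at once if cool box was moved or tipped (distance of cool_box from where it was at the start of the episode above 0.025 m or angle between cool_box's own z axis and vertical above 0.3 rad).
It fails at once if tube rack was moved or tipped (distance of tube_rack from where it was at the start of the episode above 0.025 m or angle between tube_rack's own z axis and vertical above 0.3 rad).
It fails at once if reagent bottle was moved or tipped (distance of reagent_bottle from where it was at the start of the episode above 0.025 m or angle between reagent_bottle's own z axis and vertical above 0.3 rad).
It also fails if it takes over 40 s, if anything falls off the work surface, if the arm or the gripper's body presses on something with over 40 N, if the wrist force passes 120 N, or if a joint passes its speed limit or range.

## Working session

There is one attempt and no reset: what is moved stays moved. The work goes in short steps, Python scripts to look and compute and a tool call to move; the robot and the scene stay as the last step left them, time stands still between calls to the robot, and variables do not carry over. Pictures are saved under pics/ and viewed, and the job is handed in when it is done.

Besides the shell and the picture viewer there is one more tool, called after "Emit:" as name(argument=value, ...), one argument or row to a line, values as JSON. move_arm: Moves the arm, as the interface text tells. Its arguments: {"type":"object","properties":{"motion":{"type":"array"},"grip_force":{"type":"number"}},"required":["motion"]}

```bash
mkdir -p pics; ls; python3 - <<'E'
from rig import r, cams
import cv2
o=r.get_obs(); print(o)
for n in ["scene","top","wrist"]:
    i=cams.camera_info(n); print(n,i)
    cv2.imwrite(f"pics/{n}0.png",cams.capture(n)[:,:,::-1])
E
```

```text
pics
{'clock': 0.0, 'qpos': array([-1.22062730e+00,  4.91572421e-01,  1.55947963e+00, -5.90388691e-06,
        1.09168969e+00, -1.05585392e-01]), 'joint_velocities': array([ 2.32051185e-05,  5.96739098e-04, -1.34795708e-03, -1.04951056e-03,
       -4.89418491e-04, -2.23295170e-03]), 'joint_torque': array([ 2.48950535e-03, -6.12642288e+01, -2.58184201e+01,  6.93940488e-02,
        4.81785228e-02, -7.82958637e-05]), 'tcp_pos': array([ 275.02634472, -560.95038678,  214.04336499]), 'orientation': array([-1.67182509,  1.56964722,  1.92552471]), 'contact_force': array([-0.35804003,  0.32203741, -0.48420409]), 'ft_torque': array([ 0.0415895 , -0.01367345,  0.01751987]), 'grip_width': 95.24380565721361}
scene {'camera_matrix': array([[526.67185139,   0.        , 324.44768417],
       [  0.        , 526.67185139, 232.24567783],
       [  0.        ,   0.        ,   1.        ]]), 'rvec': array([ 0.68835603,  2.78635326, -0.89881363]), 'tvec': array([ 458.55602342, -163.70023866, 1622.15238924])}
top {'camera_matrix': array([[472.65428785,   0.        , 322.52270468],
       [  0.        , 472.65428785, 238.34779193],
       [  0.        ,   0.        ,   1.        ]]), 'rvec': array([ 2.19724642, -2.2245193 ,  0.07938764]), 'tvec': array([  -4.65808165,  517.40449292, 1064.65046241])}
wrist {'camera_matrix': array([[371.64829954,   0.        , 322.78428524],
       [  0.        , 371.64829954, 244.25574712],
       [  0.        ,   0.        ,   1.        ]]), 'rvec': array([-2.46872622,  1.53951293,  0.20664515]), 'tvec': array([-625.50609399,  -30.76199512,  391.62960731])}
```

View pics/scene0.png

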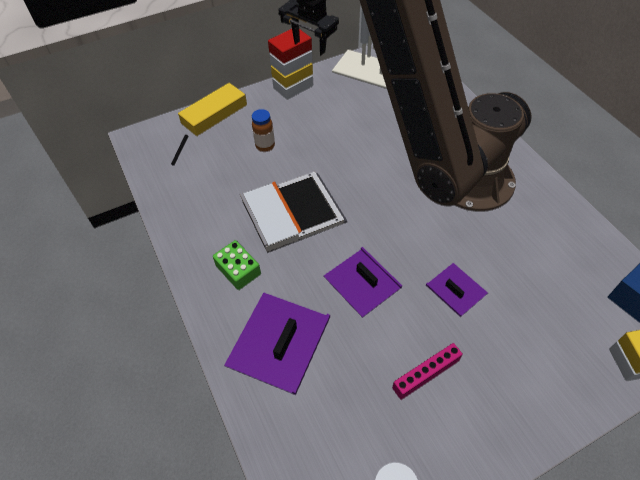

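View pics/top0.png

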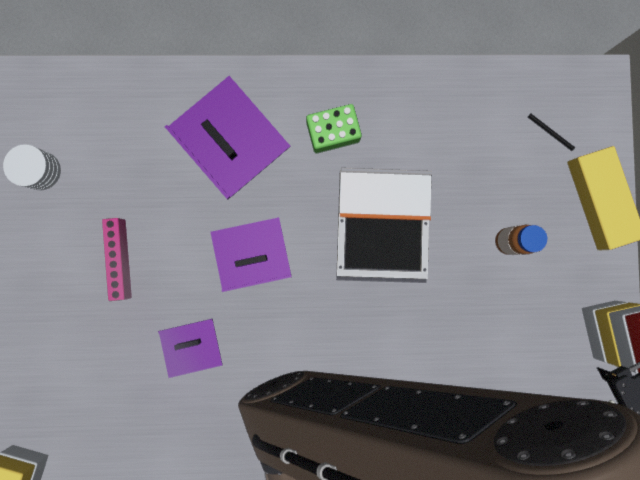

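View pics/wrist0.png

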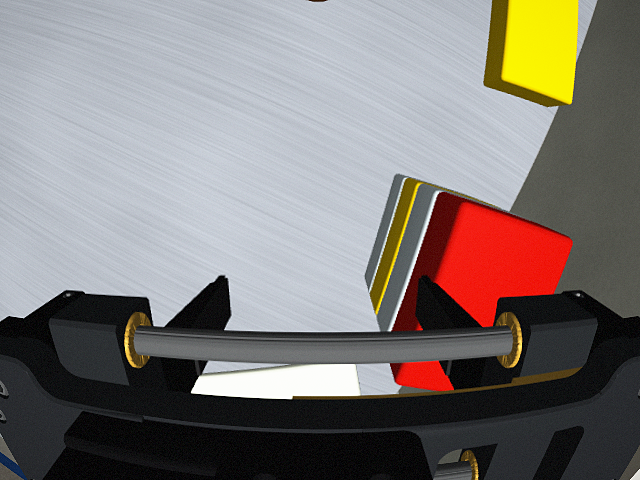

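The middle-sized cover is the one in the top view at about (250,255), with its rib nearer the image bottom, so its front faces up, as the trough's lap does. The trough is at about (384,225). The orange lip runs along row 216, and the green box, rack and bottle stand clear of the path. Next I measure.

```bash
cat > h.py <<'E'
import numpy as np, cv2
from rig import r, cams
def cast(n,px,z,info=None):
    i=info or cams.camera_info(n); K=i["camera_matrix"]; R=cv2.Rodrigues(i["rvec"])[0]; t=np.asarray(i["tvec"]).ravel()
    px=np.atleast_2d(px).astype(float)
    d=np.c_[(px[:,0]-K[0,2])/K[0,0],(px[:,1]-K[1,2])/K[1,1],np.ones(len(px))]
    if n=="wrist":
        q=d[:,:2]; th=np.linalg.norm(q,axis=1); s=np.where(th>1e-9,np.sin(th)/np.maximum(th,1e-9),1)
        d=np.c_[q*s[:,None],np.cos(th)]
    d=d@R; c=-R.T@t
    return c+d*((z-c[2])/d[:,2])[:,None]
def hsv(im): return cv2.cvtColor(im,cv2.COLOR_RGB2HSV)
def comps(m,amin=60):
    cs,_=cv2.findContours(m.astype(np.uint8)*255,cv2.RETR_EXTERNAL,cv2.CHAIN_APPROX_NONE)
    return sorted([c for c in cs if cv2.contourArea(c)>amin],key=cv2.contourArea,reverse=True)
def rect(P):
    P=np.asarray(P,np.float32)[:,:2]; rc=cv2.minAreaRect(P); return rc
E
python3 - <<'E'
from h import *
np.set_printoptions(precision=1,suppress=True)
for n in ["top","scene"]:
    im=cv2.imread(f"pics/{n}0.png")[:,:,::-1].copy(); H=hsv(im)
    v=(abs(H[...,0].astype(int)-139)<12)&(H[...,1]>120)&(H[...,2]>50)
    for c in comps(v,300):
        P=cast(n,c[:,0],4); rc=rect(P); print(n,"violet",rc, cv2.boxPoints(rc).round(1).tolist(), c[:,0].mean(0))
        # rib: dark in hull
        m=np.zeros(v.shape,np.uint8); cv2.drawContours(m,[c],-1,1,-1)
        d=(m>0)&(im.max(2)<60)
        for e in comps(d,30): print("  rib top z38",rect(cast(n,e[:,0],38)), e[:,0].mean(0))
    o=(H[...,0]<14)&(H[...,1]>180)&(H[...,2]>120)
    for c in comps(o,60)[:4]:
        rc=rect(cast(n,c[:,0],38)); print(n,"orange",rc,c[:,0].mean(0),cv2.boxPoints(rc).round(1).tolist())
    if n=="top":
      k=(im.max(2)<50)
      for c in comps(k,1500): print("black",c[:,0].mean(0),rect(cast(n,c[:,0],20)))
E
python3 - <<'E'
import cv2
im=cv2.imread("pics/top0.png")[160:300,200:440]
cv2.imwrite("pics/crop0.png",cv2.resize(im,None,fx=3.3,fy=3.3,interpolation=cv2.INTER_CUBIC))
E
```

```text
Traceback (most recent call last):
  File "h.py", line 17, in rect
    P=np.asarray(P,np.float32)[:,:2]; rc=cv2.minAreaRect(P); return rc
                                         ~~~~~~~~~~~~~~~^^^
cv2.error: OpenCV(4.12.0) /io/opencv/modules/imgproc/src/convhull.cpp:143: error: (-215:Assertion failed) total >= 0 && (depth == CV_32F || depth == CV_32S) in function 'convexHull'
```

View pics/crop0.png

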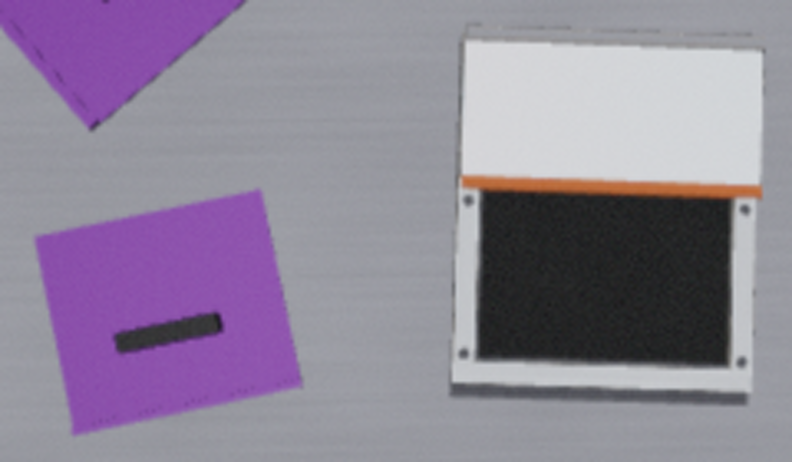

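```bash
sed -i 's/P=np.asarray(P,np.float32)\[:,:2\]/P=np.ascontiguousarray(np.asarray(P)[:,:2],dtype=np.float32)/' h.py
cat > m.py <<'E'
from h import *
np.set_printoptions(precision=1,suppress=True)
for n in ["top","scene"]:
    im=cv2.imread(f"pics/{n}0.png")[:,:,::-1].copy(); H=hsv(im)
    v=(abs(H[...,0].astype(int)-139)<12)&(H[...,1]>120)&(H[...,2]>50)
    for c in comps(v,300):
        P=cast(n,c[:,0],4); rc=rect(P); print(n,"violet",np.array(rc[0]),np.array(rc[1]),rc[2], cv2.boxPoints(rc).round(1).tolist(), c[:,0].mean(0))
        m=np.zeros(v.shape,np.uint8); cv2.drawContours(m,[c],-1,1,-1)
        d=(m>0)&(im.max(2)<70)
        for e in comps(d,30): print("  rib top z38",rect(cast(n,e[:,0],38)), e[:,0].mean(0))
    o=(H[...,0]<14)&(H[...,1]>180)&(H[...,2]>120)
    for c in comps(o,60)[:4]:
        rc=rect(cast(n,c[:,0],38)); print(n,"orange",rc,c[:,0].mean(0),cv2.boxPoints(rc).round(1).tolist())
    k=(im.max(2)<60)
    for c in comps(k,1500): print(n,"black",c[:,0].mean(0),rect(cast(n,c[:,0],20)))
E
python3 m.py
```

```text
top violet [756.4 205.3] [220.5 188.5] 40.10501480102539 [[611.4000244140625, 206.3000030517578], [732.7999877929688, 62.099998474121094], [901.5, 204.1999969482422], [780.0999755859375, 348.3999938964844]] [226.8 136.7]
  rib top z38 ((740.0090942382812, 218.13038635253906), (105.41644287109375, 17.343822479248047), 40.12104415893555) [218.6 139.1]
top violet [484.2 153.9] [136.3 157.8] 11.301126480102539 [[402.0, 217.89999389648438], [432.8999938964844, 63.20000076293945], [566.5, 89.9000015258789], [535.5999755859375, 244.60000610351562]] [250.2 254. ]
  rib top z38 ((469.6075439453125, 148.40475463867188), (10.189352035522461, 68.60198974609375), 11.390578269958496) [251.  260.2]
top violet [276.5 281.8] [104.4 103.2] 12.186145782470703 [[214.60000610351562, 321.20001220703125], [236.39999389648438, 220.39999389648438], [338.3999938964844, 242.39999389648438], [316.6000061035156, 343.29998779296875]] [194.  344.6]
top black [465.  415.3] ((97.677734375, -273.064697265625), (904.4066772460938, 245.39134216308594), 89.80772399902344)
top black [382.6 243.8] ((503.3137512207031, -14
[... 1492 characters left out ...]
7344, 7.69049596786499), 87.60013580322266) [286.6 206.5] [[556.0999755859375, -248.6999969482422], [563.7000122070312, -249.0], [572.0999755859375, -48.70000076293945], [564.5, -48.400001525878906]]
scene black [459.8 118.2] ((-185.3238067626953, -390.634033203125), (1134.43408203125, 452.6669921875), 70.21772766113281)
scene black [309.5  23.5] ((78.43359375, -941.46533203125), (393.20965576171875, 220.03268432617188), 85.32276916503906)
scene black [77.4  7.4] ((900.3063354492188, -1475.08740234375), (192.08831787109375, 471.94659423828125), 61.275020599365234)
scene black [307.1 203.1] ((499.5395202636719, -145.96405029296875), (171.55599975585938, 109.63379669189453), 87.46207427978516)
```

```bash
cat >> h.py <<'E'
from scipy.spatial.transform import Rotation as Ro
def toolR(o=None):
    o=o or r.get_obs(); return Ro.from_euler('xyz',o['orientation']).as_matrix()
def plan(target,yaw_y=None):
    """target world mm; yaw_y: wanted heading (deg) of tool y axis; prints tool-frame shift before/after the levelling turn"""
    o=r.get_obs(); R=toolR(o); d=np.array(target)-o['tcp_pos']
    print("tcp",o['tcp_pos'].round(1),"dW",d.round(1),"dTool(now)",(R.T@d).round(1))
    if yaw_y is not None:
        a=np.radians(yaw_y); X=np.array([0,0,-1.]); Y=np.array([np.cos(a),np.sin(a),0]); T=np.c_[X,Y,np.cross(X,Y)]
        print("turn tool deg",np.degrees(Ro.from_matrix(R.T@T).as_rotvec()).round(2),"dTool(after turn)",(T.T@d).round(1))
E
cat > m2.py <<'E'
from h import *
np.set_printoptions(precision=2,suppress=True)
print(toolR())
plan([469.5,150,200],11.4); plan([469.5,150,200],-168.6)
im=cv2.imread("pics/top0.png")[:,:,::-1].copy(); H=hsv(im)
o=(H[...,0]<16)&(H[...,1]>120)&(H[...,2]>90)
for c in comps(o,60)[:4]: print("orange",rect(cast("top",c[:,0],38)),c[:,0].mean(0))
# light trough
w=(im.min(2)>190); w[:160]=0;w[:, :320]=0;w[300:]=0;w[:,440:]=0
for c in comps(w,200): print("white",rect(cast("top",c[:,0],20)),cv2.boundingRect(c))
g=(H[...,0]>45)&(H[...,0]<75)&(H[...,1]>120)
for c in comps(g,200): print("green z55",rect(cast("top",c[:,0],55)))
b=(H[...,0]>105)&(H[...,0]<125)&(H[...,1]>150)
for c in comps(b,100): print("blue z130",rect(cast("top",c[:,0],130)))
E
python3 m2.py
```

```text
[[-0.    0.44 -0.9 ]
 [ 0.   -0.9  -0.44]
 [-1.   -0.   -0.  ]]
tcp [ 275.1 -561.   214.2] dW [194.4 711.  -14.2] dTool(now) [  14.7 -552.9 -487.6]
turn tool deg [-75.29  -0.03   0.04] dTool(after turn) [  14.2  331.1 -658.6]
tcp [ 275.1 -561.   214.2] dW [194.4 711.  -14.2] dTool(now) [  14.7 -552.9 -487.6]
turn tool deg [104.71   0.04   0.04] dTool(after turn) [  14.2 -331.1  658.6]
orange ((562.96240234375, -150.8335723876953), (202.01902770996094, 8.173629760742188), 87.45977783203125) [384.75 216.59]
orange ((507.8585205078125, -452.01995849609375), (60.971195220947266, 29.299545288085938), 4.782217025756836) [518.25 239.76]
white ((617.0177001953125, -155.02603149414062), (206.29281616210938, 91.91278839111328), 87.44029235839844) (340, 173, 91, 43)
white ((436.7618713378906, -144.48532104492188), (204.21009826660156, 13.961408615112305), 87.94800567626953) (337, 269, 91, 9)
blue z130 ((506.610107421875, -438.7442626953125), (56.04319763183594, 51.59864044189453), 88.15540313720703)
```

```bash
python3 - <<'E'
from h import *
o=r.get_obs(); R=toolR(o); p=o['tcp_pos']
t=np.array([469.5,150,200]); N=16
a0,a1=np.arctan2(p[1],p[0]),np.arctan2(t[1],t[0]); r0,r1=np.hypot(*p[:2]),np.hypot(*t[:2])
prev=p
for k in range(1,N+1):
    s=k/N; a=a0+(a1-a0)*s; q=r0+(r1-r0)*s
    w=np.array([q*np.cos(a),q*np.sin(a),p[2]+(t[2]-p[2])*s])
    print((R.T@(w-prev)).round(1)); prev=w
    R=R@Ro.from_rotvec([np.radians(-75.3/N),0,0]).as_matrix()
E
```

```text
[  0.9 -10.7 -54.8]
[  0.9 -11.  -54. ]
[  0.9 -11.4 -53.2]
[  0.9 -11.7 -52.4]
[  0.9 -12.  -51.6]
[  0.9 -12.3 -50.8]
[  0.9 -12.6 -49.9]
[  0.9 -12.8 -49.1]
[  0.9 -13.1 -48.3]
[  0.9 -13.4 -47.5]
[  0.9 -13.6 -46.7]
[  0.9 -13.8 -45.8]
[  0.9 -14.1 -45. ]
[  0.9 -14.3 -44.2]
[  0.9 -14.5 -43.4]
[  0.9 -14.7 -42.5]
```

Emit:
move_arm(
  motion=[
    {"linear": [1,-10.7,-54.8],"turn": [-4.7,0,0],"grip": -1},
    {"linear": [1,-11,-54],"turn": [-4.7,0,0],"grip": -1},
    {"linear": [1,-11.4,-53.2],"turn": [-4.7,0,0],"grip": -1},
    {"linear": [1,-11.7,-52.4],"turn": [-4.7,0,0],"grip": -1},
    {"linear": [1,-12,-51.6],"turn": [-4.7,0,0],"grip": -1},
    {"linear": [1,-12.3,-50.8],"turn": [-4.7,0,0],"grip": -1},
    {"linear": [1,-12.6,-49.9],"turn": [-4.7,0,0],"grip": -1},
    {"linear": [1,-12.8,-49],"turn": [-4.7,0,0],"grip": -1},
    {"linear": [1,-13,-48.3],"turn": [-4.7,0,0],"grip": -1},
  ],
)

```text
clock: 1.27
tcp_pos: [524.3, -168.6, 205.4]
orientation: [-1.2, 1.571, 3.138]
contact_force: [0.5, -0.8, 0.1]
grip_width: 95.3
```

```bash
python3 - <<'E'
from h import *
np.set_printoptions(precision=2,suppress=True)
o=r.get_obs(); print(o['clock'],o['tcp_pos'],toolR(o)[:,1])
i=cams.camera_info("wrist"); im=cams.capture("wrist")
np.save("w1.npy",np.r_[i["rvec"].ravel(),i["tvec"].ravel()])
cv2.imwrite("pics/wrist1.png",im[:,:,::-1])
E
```

```text
1.275 [ 524.32 -168.62  205.43] [ 0.93 -0.37 -0.  ]
```

View pics/wrist1.png

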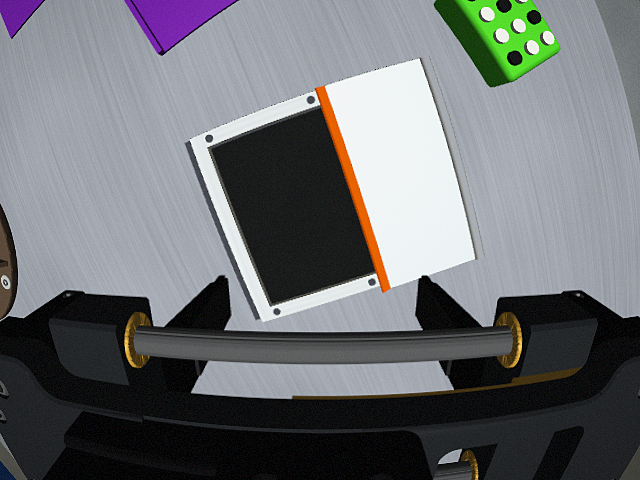

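```bash
python3 - <<'E'
from h import *
np.set_printoptions(precision=1,suppress=True)
w=np.load("w1.npy"); K=cams.camera_info("wrist")["camera_matrix"]; I=dict(camera_matrix=K,rvec=w[:3],tvec=w[3:])
im=cv2.imread("pics/wrist1.png")[:,:,::-1].copy(); H=hsv(im)
o=(H[...,0]<16)&(H[...,1]>150)&(H[...,2]>150)
for c in comps(o,200): 
    for z in (37,41): rc=rect(cast("wrist",c[:,0],z,I)); print("orange",z,rc)
k=(im.max(2)<60); k[:, :200]=0;k[:, 390:]=0;k[308:]=0
for c in comps(k,1500): 
    rc=rect(cast("wrist",c[:,0],20,I)); print("black z20",rc,cv2.boxPoints(rc).tolist())
print("outer rear z20",cast("wrist",[[187,142],[262,322]],20,I))
print("inner rear z20",cast("wrist",[[208,149],[270,307]],20,I))
v=(abs(H[...,0].astype(int)-139)<14)&(H[...,1]>120)
E
```

```text
orange 37 ((562.9158935546875, -151.97708129882812), (205.94935607910156, 9.390129089355469), 87.45946502685547)
orange 41 ((562.7745971679688, -151.37791442871094), (203.5248260498047, 9.279520988464355), 87.45945739746094)
black z20 ((501.3921813964844, -149.81350708007812), (173.7028350830078, 114.15190887451172), 87.44216918945312) [[440.49713134765625, -234.03121948242188], [554.5352783203125, -239.12554931640625], [562.2872314453125, -65.59579467773438], [448.24908447265625, -60.50146484375]]
outer rear z20 [[ 428.5  -44.6   20. ]
 [ 422.3 -248.6   20. ]]
inner rear z20 [[ 446.   -60.4   20. ]
 [ 438.  -235.3   20. ]]
```

```bash
python3 - <<'E'
from h import *
plan([469.5,150,120],11.4)
E
```

```text
tcp [ 524.5 -164.   205.4] dW [-55.  314.  -85.4] dTool(now) [  85.9 -164.1 -273.1]
turn tool deg [-32.48  -0.09   0.05] dTool(after turn) [  85.4    8.2 -318.7]
```

Emit:
move_arm(
  motion=[
    {"linear": [3,-13,-47],"turn": [-5.4,0,0],"grip": -1},
    {"linear": [3,-13,-47],"turn": [-5.4,0,0],"grip": -1},
    {"linear": [3,-13,-47],"turn": [-5.4,0,0],"grip": -1},
    {"linear": [3,-13,-47],"turn": [-5.4,0,0],"grip": -1},
    {"linear": [3,-13,-47],"turn": [-5.4,0,0],"grip": -1},
    {"linear": [3,-13,-47],"turn": [-5.4,0,0],"grip": -1},
    {"linear": [0,0,0],"turn": [0,0,0],"grip": -1},
  ],
)

```text
clock: 2.2
tcp_pos: [485.7, 118.4, 187.4]
orientation: [-1.792, 1.57, 3.113]
contact_force: [-0.3, 0.5, 0.3]
grip_width: 95.1
```

```bash
python3 - <<'E'
from h import *
np.set_printoptions(precision=2,suppress=True)
plan([469.5,150,120],11.4)
i=cams.camera_info("wrist"); im=cams.capture("wrist"); cv2.imwrite("pics/wrist2.png",im[:,:,::-1])
H=hsv(im)
v=(abs(H[...,0].astype(int)-139)<14)&(H[...,1]>110)&(H[...,2]>40)
for c in comps(v,2000):
    rc=rect(cast("wrist",c[:,0],4,i)); print("violet",rc,c[:,0].mean(0),cv2.boxPoints(rc).tolist())
    m=np.zeros(v.shape,np.uint8); cv2.drawContours(m,[c],-1,1,-1)
    for e in comps((m>0)&(im.max(2)<70),100): print("  rib",rect(cast("wrist",e[:,0],38,i)),e[:,0].mean(0))
E
```

```text
tcp [485.7 118.4 187.4] dW [-16.2  31.6 -67.4] dTool(now) [ 67.5  -9.7 -34.1]
turn tool deg [-0.32 -0.01  0.05] dTool(after turn) [ 67.4  -9.6 -34.2]
violet ((482.2572937011719, 151.20114135742188), (141.9320068359375, 163.0694580078125), 11.286192893981934) [325.99 183.97] [[396.70648193359375, 217.27040100097656], [428.62078857421875, 57.35439682006836], [567.80810546875, 85.13188171386719], [535.893798828125, 245.04788208007812]]
  rib ((467.9361267089844, 149.67962646484375), (12.901714324951172, 69.45655822753906), 10.96218204498291) [310.96 189.54]
violet ((758.6779174804688, 205.12867736816406), (230.8551025390625, 193.76576232910156), 40.14985656738281) [557.79 191.  ] [[607.9806518554688, 204.75570678710938], [732.9186401367188, 56.64881134033203], [909.3751831054688, 205.50164794921875], [784.4371948242188, 353.6085510253906]]
  rib ((737.3868408203125, 218.61953735351562), (121.3545913696289, 37.429351806640625), 40.28057861328125) [578.23 185.19]
  rib ((671.0430908203125, 265.6188049316406), (196.71624755859375, 8.946624755859375), 42.29290008544922) [530.28 127.07]
violet ((275.39605712890625, 280.0431213378906), (108.52247619628906, 105.06649780273438), 12.021102905273438) [153.48  39.1 ] [[211.38351440429688, 320.123291015625], [233.26589965820312, 217.36077880859375], [339.4085998535156, 239.96295166015625], [317.5262145996094, 342.7254638671875]]
```

View pics/wrist2.png

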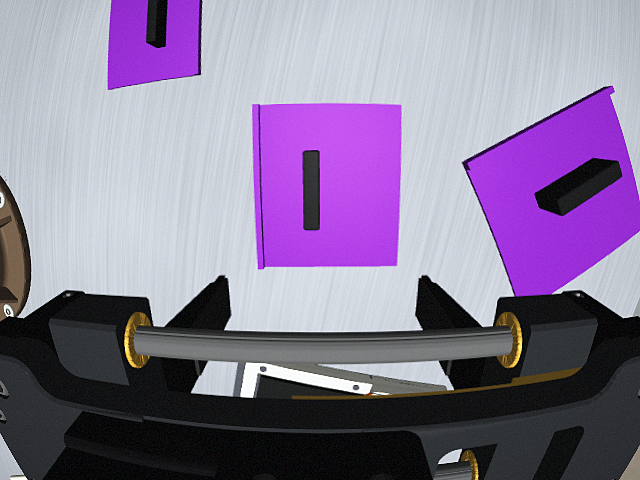

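```bash
python3 - <<'E'
from h import *
plan([468,149.3,56],11.3)
E
```

```text
tcp [486.5 117.1 187.6] dW [ -18.5   32.2 -131.6] dTool(now) [131.6 -12.  -35.1]
turn tool deg [-0.36  0.01  0.01] dTool(after turn) [131.6 -11.8 -35.2]
```

Emit:
move_arm(
  motion=[
    {"linear": [0,-6,-17.5],"turn": [-0.4,0,0],"grip": 0},
    {"linear": [35,-6,-17.5],"turn": [0,0,0],"grip": 0},
    {"linear": [50,0,0],"turn": [0,0,0],"grip": 0},
    {"linear": [46,0,0],"turn": [0,0,0],"grip": 0},
    {"linear": [0,0,0],"turn": [0,0,0],"grip": 0},
    {"linear": [0,0,0],"turn": [0,0,0],"grip": 0},
    {"linear": [0,0,0],"turn": [0,0,0],"grip": 0},
  ],
)

```text
clock: 3.12
tcp_pos: [469.3, 148.3, 58.3]
orientation: [1.52, 1.568, 0.145]
contact_force: [0.4, -1.1, 0.9]
grip_width: 47.9
```

```bash
python3 - <<'E'
from h import *
plan([468,149.3,6],11.3); print(r.get_obs()['grip_width'])
i=cams.camera_info("wrist"); im=cams.capture("wrist"); cv2.imwrite("pics/wrist3.png",im[:,:,::-1])
E
```

```text
tcp [469.3 148.3  58.3] dW [ -1.3   1.  -52.3] dTool(now) [52.3 -1.2 -1.3]
turn tool deg [-0.11  0.01 -0.17] dTool(after turn) [52.3 -1.1 -1.3]
47.937548589052206
```

View pics/wrist3.png

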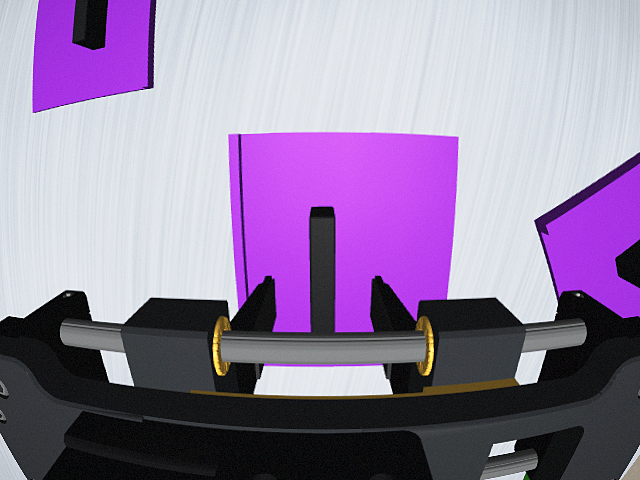

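The rib at column 322 sits midway between the fingers (columns 268 and 378). Descending now.

Emit:
move_arm(
  motion=[
    {"linear": [25,-1,-1],"turn": [0,0,0],"grip": 0},
    {"linear": [20,0,0],"turn": [0,0,0],"grip": 0},
    {"linear": [5,0,0],"turn": [0,0,0],"grip": 0},
    {"linear": [0,0,0],"turn": [0,0,0],"grip": 0},
    {"linear": [0,0,0],"turn": [0,0,0],"grip": 0},
  ],
)

```text
clock: 3.8
tcp_pos: [467.7, 149.0, 7.5]
orientation: [1.481, 1.569, 0.106]
contact_force: [0.6, -0.0, 0.2]
grip_width: 47.4
```

Emit:
move_arm(
  motion=[
    {"linear": [1.5,0,0],"turn": [0,0,0],"grip": 0},
    {"linear": [0,0,0],"turn": [0,0,0],"grip": 1},
    {"linear": [0,0,0],"turn": [0,0,0],"grip": 1},
    {"linear": [0,0,0],"turn": [0,0,0],"grip": 1},
    {"linear": [0,0,0],"turn": [0,0,0],"grip": 1},
    {"linear": [0,0,0],"turn": [0,0,0],"grip": 1},
  ],
  grip_force=45,
)

```text
clock: 4.55
tcp_pos: [467.4, 149.0, 5.1]
orientation: [1.33, 1.57, -0.045]
contact_force: [0.3, 0.0, -0.1]
grip_width: 14.2
```

Emit:
move_arm(
  motion=[
    {"linear": [-10,0,0],"turn": [0,0,0],"grip": 1},
    {"linear": [-30,0,0],"turn": [0,0,0],"grip": 1},
    {"linear": [-30,0,0],"turn": [0,0,0],"grip": 1},
    {"linear": [-10,0,0],"turn": [0,0,0],"grip": 1},
    {"linear": [0,0,0],"turn": [0,0,0],"grip": 1},
  ],
)

```text
clock: 5.18
tcp_pos: [467.3, 149.0, 85.4]
orientation: [1.435, 1.57, 0.06]
contact_force: [0.2, -0.6, -3.4]
grip_width: 13.9
```

```bash
python3 - <<'E'
from h import *
plan([447.6,-146.4,85],-2.45); o=r.get_obs();print(o['grip_width'],o['contact_force'],toolR(o))
i=cams.camera_info("wrist"); im=cams.capture("wrist"); cv2.imwrite("pics/wrist4.png",im[:,:,::-1])
E
```

```text
tcp [467.3 149.   85.4] dW [ -19.7 -295.4   -0.4] dTool(now) [  0.3 -76.7 285.9]
turn tool deg [13.67  0.   -0.05] dTool(after turn) [  0.4  -7.  296. ]
13.893998719272197 [ 0.2175355  -0.57839252 -3.43351212] [[ 8.44125109e-04  9.80898401e-01  1.94518929e-01]
 [ 5.04516261e-05  1.94518956e-01 -9.80898758e-01]
 [-9.99999642e-01  8.37815067e-04  1.14710416e-04]]
```

View pics/wrist4.png

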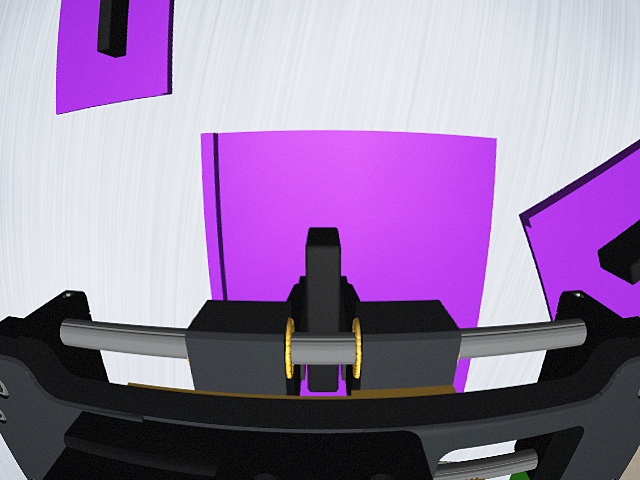

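The cover is held: 3.4 N of weight and 13.9 mm opening. Its far edge runs from (202,134) to (496,138) and it looks square in the jaws. Now a check of where it sits in the grip.

```bash
python3 - <<'E'
from h import *
np.set_printoptions(precision=1,suppress=True)
o=r.get_obs();R=toolR(o);p=o['tcp_pos'];i=cams.camera_info("wrist")
for px,z in [((496,138),84.3),((217,133),84.3),((202,134),92.3),((478,332),84.3),((490,220),84.3)]:
    w=cast("wrist",[px],z,i)[0]; print(px,R.T@(w-p))
E
```

```text
(496, 138) [  0.4  84.4 -80. ]
(217, 133) [  0.4 -50.1 -79.9]
(202, 134) [ -7.6 -55.  -79.6]
(478, 332) [ 0.4 86.  24.8]
(490, 220) [  0.4  83.8 -38.7]
```

Emit:
move_arm(
  motion=[
    {"linear": [0,0,0],"turn": [6.85,0,0],"grip": 1},
    {"linear": [0,0,0],"turn": [6.85,0,0],"grip": 1},
    {"linear": [0,-1,30],"turn": [0,0,0],"grip": 1},
    {"linear": [0,-1,48],"turn": [0,0,0],"grip": 1},
    {"linear": [0,-1,50],"turn": [0,0,0],"grip": 1},
    {"linear": [0,-1,50],"turn": [0,0,0],"grip": 1},
    {"linear": [0,-1,50],"turn": [0,0,0],"grip": 1},
    {"linear": [0,-1,40],"turn": [0,0,0],"grip": 1},
    {"linear": [0,-1,28],"turn": [0,0,0],"grip": 1},
    {"linear": [0,0,0],"turn": [0,0,0],"grip": 1},
  ],
)

```text
clock: 6.48
tcp_pos: [446.9, -147.8, 84.0]
orientation: [-1.911, 1.569, 2.755]
contact_force: [-0.6, 1.0, -4.0]
grip_width: 13.6
```

Emit:
move_arm(
  motion=[
    {"linear": [0,0,0],"turn": [0,0,0],"grip": 1},
    {"linear": [0,0,0],"turn": [0,0,0],"grip": 1},
  ],
)

```text
clock: 6.72
tcp_pos: [447.3, -145.5, 84.8]
orientation: [-1.96, 1.57, 2.71]
contact_force: [0.6, -0.6, -2.1]
grip_width: 14.2
```

```bash
python3 - <<'E'
from h import *
plan([447.6,-146.4,45],-2.45); o=r.get_obs();print(o['clock'],o['grip_width'],o['contact_force'])
for n in ["wrist","top","scene"]:
    im=cams.capture(n); cv2.imwrite(f"pics/{n}5.png",im[:,:,::-1])
    if n=="top": cv2.imwrite("pics/top5c.png",cv2.resize(im[150:310,300:460,::-1],None,fx=3.5,fy=3.5))
E
```

```text
tcp [ 447.3 -145.5   84.8] dW [  0.3  -0.9 -39.8] dTool(now) [39.8  0.4  0.9]
turn tool deg [ 0.03 -0.02  0.05] dTool(after turn) [39.8  0.4  0.8]
6.725 14.198049543595324 [ 0.60834617 -0.6080402  -2.11189311]
```

View pics/wrist5.png

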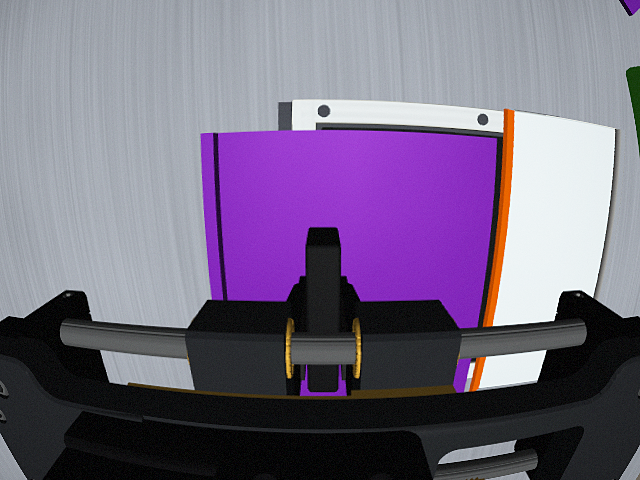

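View pics/scene5.png

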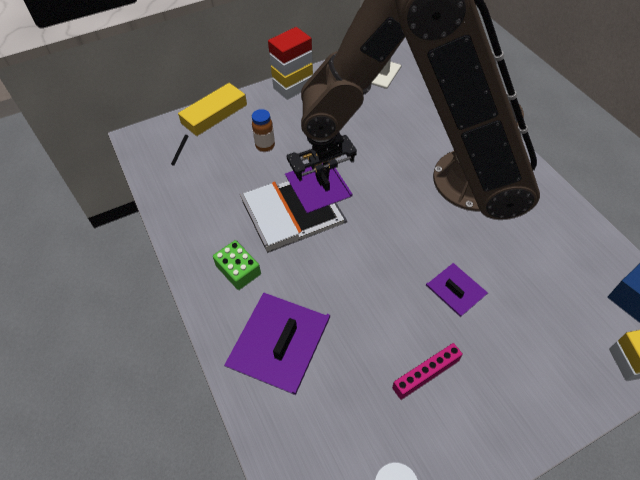

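```bash
python3 - <<'E'
from h import *
np.set_printoptions(precision=1,suppress=True)
o=r.get_obs();R=toolR(o);p=o['tcp_pos'];i=cams.camera_info("wrist")
T=np.array([507.5,-149,0]);a=np.radians(-2.45);Q=np.array([[np.cos(a),-np.sin(a),0],[np.sin(a),np.cos(a),0],[0,0,1]])
for px,z,n in [((317,124),20,"inner corner exp -65,88"),((495,130),20,"side"),((504,110),41,"lip52"),((474,390),41,"lip52 near"),((324,111),20,"screw"),((483,119),20,"screw")]:
    w=cast("wrist",[px],z,i)[0]; print(n,Q.T@(w-T), R.T@(w-p))
E
```

```text
inner corner exp -65,88 [-64.1  86.9  20. ] [ 65.1  -4.  -86.3]
side [55.6 88.7 20. ] [ 65.1 115.7 -88. ]
lip52 [ 51.5 100.5  41. ] [ 44.1 111.6 -99.9]
lip52 near [  55.4 -101.1   41. ] [ 44.1 115.4 101.7]
screw [-59.7  95.2  20. ] [ 65.1   0.4 -94.6]
screw [46.2 95.3 20. ] [ 65.1 106.4 -94.7]
```

```bash
python3 - <<'E'
import cv2
im=cv2.imread("pics/wrist5.png"); cv2.imwrite("pics/w5c.png",cv2.resize(im[90:150,270:530],None,fx=3,fy=3,interpolation=cv2.INTER_CUBIC))
E
```

```text
(no output)
```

View pics/w5c.png

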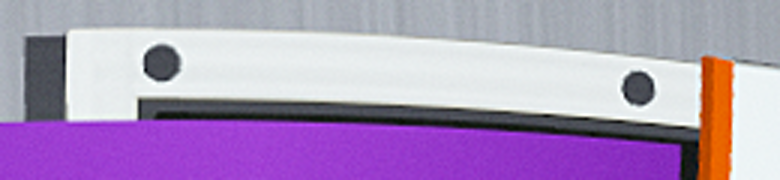

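Emit:
move_arm(
  motion=[
    {"linear": [15,0.4,0.8],"turn": [0,0,0],"grip": 1},
    {"linear": [25,0,0],"turn": [0,0,0],"grip": 1},
    {"linear": [10,0,0],"turn": [0,0,0],"grip": 1},
    {"linear": [4,0,0],"turn": [0,0,0],"grip": 1},
    {"linear": [0,0,0],"turn": [0,0,0],"grip": 1},
    {"linear": [0,0,0],"turn": [0,0,0],"grip": 1},
  ],
)

```text
clock: 7.62
tcp_pos: [448.1, -147.3, 31.7]
orientation: [1.093, 1.57, -0.521]
contact_force: [-0.8, -0.1, -3.0]
grip_width: 13.6
```

```bash
python3 - <<'E'
from h import *
plan([507.5,-149,30.6],-2.45); o=r.get_obs();print(o['clock'],o['grip_width'],o['contact_force'],o['ft_torque'])
for n in ["wrist"]:
    im=cams.capture(n); cv2.imwrite(f"pics/{n}6.png",im[:,:,::-1])
E
```

```text
tcp [ 448.1 -147.3   31.7] dW [59.4 -1.7 -1.1] dTool(now) [ 1.1 59.4 -0.9]
turn tool deg [-0.03  0.03 -0.05] dTool(after turn) [ 1.1 59.4 -0.9]
7.625 13.604336640361842 [-0.76712253 -0.07307797 -2.97098649] [-0.00171705 -0.0768401  -0.00338079]
```

View pics/wrist6.png

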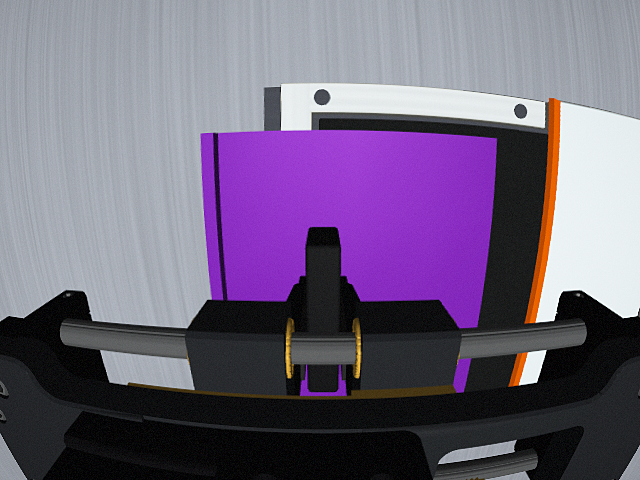

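Emit:
move_arm(
  motion=[
    {"linear": [1.2,5,-0.5],"turn": [0,0,0],"grip": 1},
    {"linear": [0,10,-0.4],"turn": [0,0,0],"grip": 1},
    {"linear": [0,10,0],"turn": [0,0,0],"grip": 1},
    {"linear": [0,9,0],"turn": [0,0,0],"grip": 1},
    {"linear": [0,6,0],"turn": [0,0,0],"grip": 1},
    {"linear": [0,0,0],"turn": [0,0,0],"grip": 1},
    {"linear": [0,0,0],"turn": [0,0,0],"grip": 1},
  ],
)

```text
clock: 8.55
tcp_pos: [487.5, -148.0, 29.9]
orientation: [-1.773, 1.57, 2.896]
contact_force: [-1.0, 0.4, -3.3]
grip_width: 13.9
```

```bash
python3 - <<'E'
from h import *
plan([507.5,-149,30.6],-2.45); o=r.get_obs();print(o['clock'],o['grip_width'],o['contact_force'],o['ft_torque'])
for n in ["wrist"]:
    im=cams.capture(n); cv2.imwrite(f"pics/{n}7.png",im[:,:,::-1])
E
```

```text
tcp [ 487.5 -148.    29.9] dW [20.  -1.   0.7] dTool(now) [-0.7 20.   0.2]
turn tool deg [-0.03 -0.    0.02] dTool(after turn) [-0.7 20.   0.2]
8.55 13.925629077871813 [-1.01803524  0.3825079  -3.34318156] [-0.03269082 -0.03308437 -0.00863835]
```

View pics/wrist7.png

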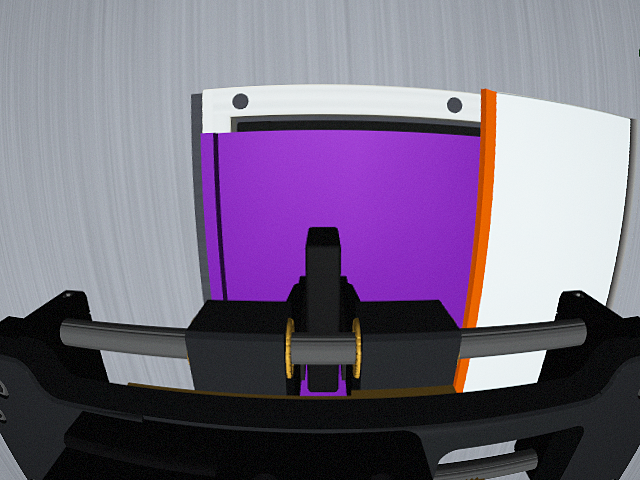

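The front edge now passes under the orange lip at column 487, with no rise in force. Going on in.

Emit:
move_arm(
  motion=[
    {"linear": [0,6,0],"turn": [0,0,0],"grip": 1},
    {"linear": [0,6,0],"turn": [0,0,0],"grip": 1},
    {"linear": [0,4,0],"turn": [0,0,0],"grip": 1},
    {"linear": [0,2,0],"turn": [0,0,0],"grip": 1},
    {"linear": [0,0,0],"turn": [0,0,0],"grip": 1},
    {"linear": [0,0,0],"turn": [0,0,0],"grip": 1},
  ],
)

```text
clock: 9.35
tcp_pos: [505.7, -148.8, 29.9]
orientation: [-1.542, 1.571, 3.127]
contact_force: [0.2, 0.6, -2.2]
grip_width: 13.7
```

```bash
cat > chk.py <<'E'
import sys
from h import *
k=sys.argv[1]
plan([507.5,-149,30.6],-2.45); o=r.get_obs();print(o['clock'],o['grip_width'],o['contact_force'],o['ft_torque'])
for n in ["wrist","top","scene"]:
    im=cams.capture(n); cv2.imwrite(f"pics/{n}{k}.png",im[:,:,::-1])
    if n=="scene": cv2.imwrite(f"pics/sc{k}.png",cv2.resize(im[130:280,200:400,::-1],None,fx=4,fy=4,interpolation=cv2.INTER_CUBIC))
E
python3 chk.py 8
```

```text
tcp [ 505.7 -148.8   29.9] dW [ 1.8 -0.2  0.7] dTool(now) [-0.7  1.9  0.1]
turn tool deg [-0.04  0.    0.01] dTool(after turn) [-0.7  1.9  0.1]
9.35 13.747256014647464 [ 0.15086937  0.63747313 -2.17019076] [ 0.01901992 -0.05110411 -0.0617561 ]
```

View pics/wrist8.png

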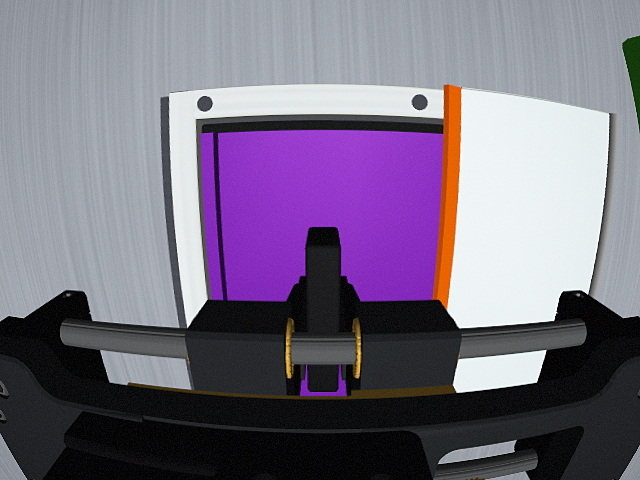

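View pics/sc8.png

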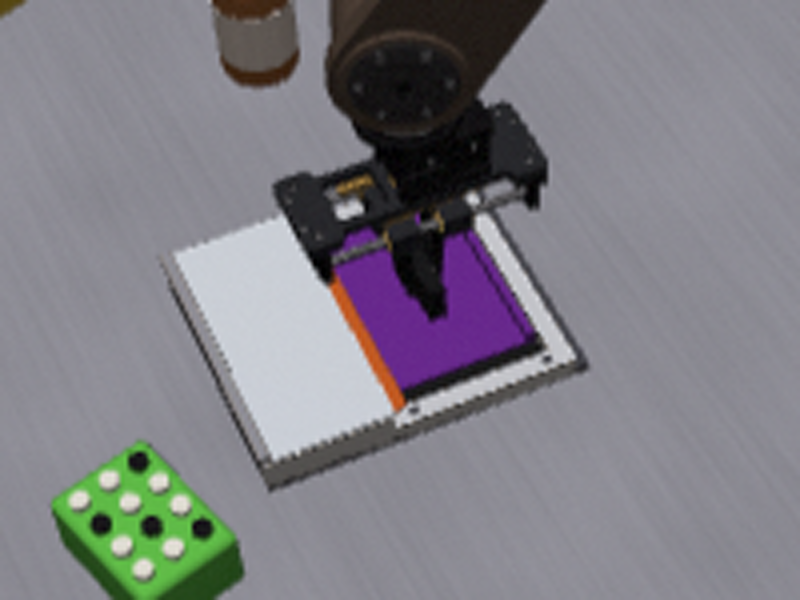

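```bash
python3 - <<'E'
from h import *
np.set_printoptions(precision=1,suppress=True)
o=r.get_obs();R=toolR(o);p=o['tcp_pos'];i=cams.camera_info("wrist")
for px,z,n in [((197,120),20,"inner corner exp -65,88"),((443,87),41,"lip52, ~101"),((440,120),20,"side 88"),((205,300),20,"rear")]:
    w=cast("wrist",[px],z,i)[0]; q=R.T@(w-p); print(n,"cover-rel x,y",q[1],-q[2])
E
```

```text
inner corner exp -65,88 cover-rel x,y -63.0382605961159 87.4603821861006
lip52, ~101 cover-rel x,y 52.40865498859907 100.46793333700498
side 88 cover-rel x,y 57.780743301329416 87.09327783384114
rear cover-rel x,y -65.26531729098615 -8.55766761903588
```

Home to within about 1–2 mm in x and 1 mm in y, lap flat. Now pressing down.

Emit:
move_arm(
  motion=[
    {"linear": [2,0,0],"turn": [0,0,0],"grip": 1},
    {"linear": [2,0,0],"turn": [0,0,0],"grip": 1},
    {"linear": [1.5,0,0],"turn": [0,0,0],"grip": 1},
    {"linear": [1.5,0,0],"turn": [0,0,0],"grip": 1},
    {"linear": [1,0,0],"turn": [0,0,0],"grip": 1},
    {"linear": [0,0,0],"turn": [0,0,0],"grip": 1},
    {"linear": [0,0,0],"turn": [0,0,0],"grip": 1},
  ],
)

```text
clock: 10.38
tcp_pos: [505.8, -148.9, 22.3]
orientation: [0.958, 1.57, -0.656]
contact_force: [-2.1, 0.4, 6.7]
grip_width: 13.6
```

Emit:
move_arm(
  motion=[
    {"linear": [0.7,0,0],"turn": [0,0,0],"grip": 1},
    {"linear": [0.7,0,0],"turn": [0,0,0],"grip": 1},
    {"linear": [0,0,0],"turn": [0,0,0],"grip": 1},
    {"linear": [0,0,0],"turn": [0,0,0],"grip": 1},
    {"linear": [0,0,0],"turn": [0,0,0],"grip": 1},
  ],
)

```text
clock: 11.0
tcp_pos: [505.8, -148.9, 21.1]
orientation: [0.978, 1.57, -0.636]
contact_force: [-3.8, 1.6, 11.0]
grip_width: 13.9
```

```bash
python3 chk.py 9
```

```text
tcp [ 505.8 -148.9   21.1] dW [ 1.7 -0.1  9.5] dTool(now) [-9.5  1.7  0. ]
turn tool deg [-0.04  0.02 -0.02] dTool(after turn) [-9.5  1.7  0. ]
11.0 13.945319719663626 [-3.83783553  1.60082113 11.04247886] [ 0.11982007  0.51732047 -0.07212454]
```

View pics/wrist9.png

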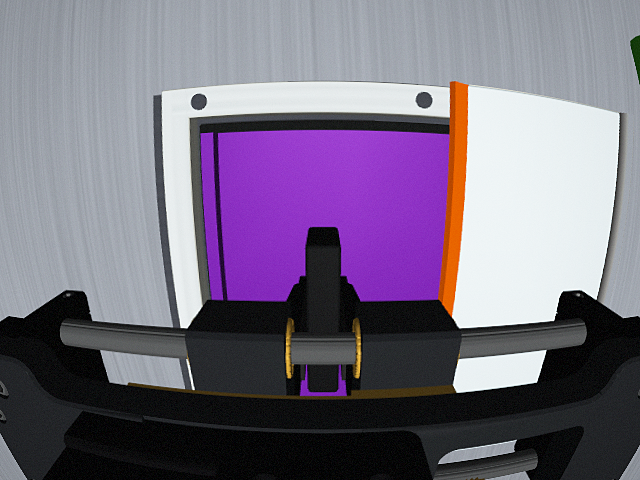

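View pics/sc9.png

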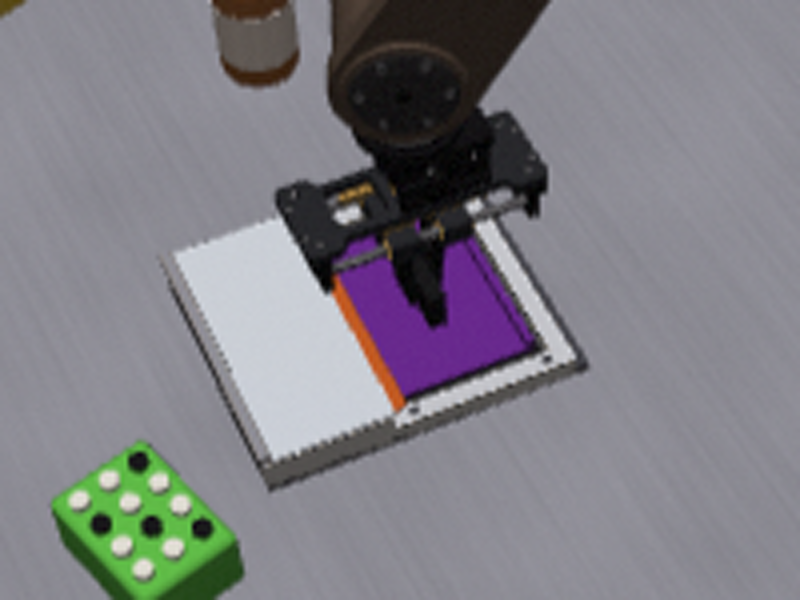

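Emit:
move_arm(
  motion=[
    {"linear": [0.3,0,0],"turn": [0,0,0],"grip": 1},
    {"linear": [0,0,0],"turn": [0,0,0],"grip": 1},
    {"linear": [0,0,0],"turn": [0,0,0],"grip": 1},
    {"linear": [0,0,0],"turn": [0,0,0],"grip": 1},
  ],
)

```text
clock: 11.65
tcp_pos: [505.8, -148.9, 21.1]
orientation: [1.012, 1.57, -0.602]
contact_force: [-4.5, 1.1, 13.5]
grip_width: 13.5
```

```bash
python3 - <<'E'
from h import *
o=r.get_obs(); print(o['clock'],o['tcp_pos'],o['contact_force'],o['joint_velocities'].round(4),o['grip_width'])
if 8<o['contact_force'][2]<60 and o['tcp_pos'][2]<22: print(r.finish_job())
E
```

```text
11.65 [ 505.8085415  -148.92118965   21.09685803] [-4.51304613  1.05012365 13.52494828] [-0.0015  0.0009 -0.0021 -0.0011 -0.0001  0.0009] 13.549310828956589
the job is handed in; nothing more can be done
None
```

I gripped the middle-sized violet cover by its rib, slid its front edge under the orange lip and pressed it down. I handed the job in at 11.65 s while still holding it pressed down. The hand-in gives no verdict.

**Last checks:**
- **Position:** the cover is about 1–2 mm short of home and under 1 mm sideways, with negligible yaw, judged against my camera estimate of the trough.
- **Seat:** the cover's underside is at about 16 mm. I was pushing down with about 13.5 N plus the cover's weight of about 3 N. The last 0.3 mm I commanded raised the force without lowering the cover, so the seat is at its hard stop.
- **Lap:** it looks flat in the wrist and scene pictures, and the force did not rise while sliding in.
- **Grip:** the fingers are shut on the rib at about 13.5 mm and the arm is at rest.
- **Bystanders:** my path stayed clear of the cool box, the rack and the bottle.

**Disagreements:** the views placed the trough up to 5 mm apart in x and 4 mm in y. I used (507.5, -149), yaw -2.45°, which the later wrist views confirmed to about 2 mm. A small -4.5 N in x at the end may be light contact or friction at the back stop.

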